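# Put a nesting beaker away in the dust-door magazine

## Task

Take the capped tube off the loading rails of the beaker magazine and lay it on the open bench. Then lay the small tapered beaker from the drying mat on the rails with its mouth towards the sprung doors, let go of it, and push it by its base through the doors until it is fully nested over the beaker already stored inside and the doors have swung shut behind it. Leave everything else where it stands.

Things in the scene. Friction and masses are not known exactly. Their poses are not given: they have to be found in the camera images.
- magazine: fixed beaker magazine: grey base plate 370 x 112 mm, its top 14 mm above the bench (x from -166 to +204 mm), carrying a clear dust housing (x from 0 to 205 mm, 108 mm wide, roof top 120 mm above the bench) with two grey swing doors in its mouth at x = 0, and two loading rails before the doors. x axis = loading direction (along the rails, into the housing), y across, z up; origin on the bench under the doors
- rails_mid (a point): point between the rails, level with their tops (37 mm above the bench), 70 mm before the doors; axes as the magazine's: the place for a beaker's middle when laid on the rails. The rails are two level 6 mm steel rods, axes 22 mm apart, from 94 mm before this point through the mouth into the housing. Round things lie in the groove between them; beside and above them is open space
- home_base (a point): where the centre of the loose beaker's base is when the beaker is home: 46 mm inside the doors, 55 mm above the bench; axes as the magazine's. The beaker then lies with its axis rising 9.7 deg to the mouth. The roof has a cut-out 68 mm wide, from its front edge to 39 mm beyond this point, so that fingers pointing down can follow the beaker in; the roof strips beside it are 120 mm above the bench
- door_left (a joint): angle of the sprung dust door on the magazine's +y side, a panel 45 mm wide, from 39 to 113 mm above the bench, hinged upright 47 mm from the middle. 0 = shut, grows to 1.6 as it swings into the housing. A weak spring (0.5 to 1 N at the edge) shuts it; a beaker pushed against the doors opens both; they slide along its sides and swing shut behind its base once base and pusher are out of their way
- door_right (a joint): the same for the door on the magazine's -y side
- stored: the beaker already stored, the same as the loose one, lying in the housing over a fixed core cone, base towards the doors. Origin at its centre (half-way along the axis), x axis along its axis from base to mouth. Its base's centre is at x = -55 mm
- beaker: loose nesting beaker, white plastic, lying on the drying mat: a plain cone 110 mm long, outer diameter 42 mm at the closed flat base, 77 mm at the open mouth, 60 mm in the middle, walls 2 mm, about 60 g. Origin at its centre (half-way on the axis), x axis from base to mouth; lying, this axis rises 9 deg to the mouth, and its centre is 33 mm above the bench on the mat, 65 mm on the rails
- beaker_base (a point): centre of the loose beaker's flat base (underside), axes as the beaker's. Inside, a cross of ribs rises to 35 mm from the underside: beakers nest with 3 mm play all round until the inner one's base meets these ribs, and one base then stands 35 mm behind the other
- beaker_mouth (a point): centre of the loose beaker's open mouth, axes as the beaker's
- tube: capped 50 ml centrifuge tube lying on the rails, 115 mm long, 29 mm diameter, with an orange screw cap of 31 mm diameter and 14 mm length and a conical foot, 45 g. Origin at its centre (half-way, on the axis), x axis towards the cap. On the rails its centre is 48 mm above the bench, on the bench 15 mm
- mat: thin grey drying mat, 200 x 180 mm (x by y), 4 mm thick, fixed. Origin at the centre of its underside
- wide_beaker: bystander: a larger white tapered beaker standing upright, 130 mm high, 112 mm diameter at the mouth, 72 mm at the base. Origin at the centre of its underside
- amber_bottle: bystander: amber bottle, 72 mm diameter, 150 mm high. Origin at the centre of its underside
- clear_bottle: bystander: clear jar with a blue cap, 66 mm diameter, 140 mm high. Origin at the centre of its underside
- tip_box: bystander: pipette-tip box, 124 x 84 mm (x by y), 66 mm high. Origin at the centre of its underside
- timer: bystander: wedge-shaped bench timer, 70 x 80 mm (x by y), 34 mm high. Origin at the centre of its underside
- tube_rack: bystander: tube rack, 90 x 194 mm (x by y), 112 mm high with its tubes. Origin at the centre of its underside
- reagent_jar: bystander: small white jar, 54 mm diameter, 75 mm high. Origin at the centre of its underside
There are look-alikes about, which are no part of the job. Leave any blue look-alike of the tube alone. What is shaped like the beaker but red is not meant.

How it is judged (in metres and radians):
On the way, in this order (a step that is already met when the one before it is completed fails the run):
1. the tube is off the magazine and lies on the bench, released (height (world z) of tube below 0.028 m and contact force between the fingers and tube below 0.05 N), for 0.2 s.
2. the beaker lies on the rails before the doors, mouth towards them, released (x of beaker_mouth in the frame of magazine between -0.08 and 0.03 m and x of beaker_base in the frame of magazine between -0.19 and -0.075 m and y of beaker_base in the frame of magazine between -0.02 and 0.02 m and y of beaker_mouth in the frame of magazine between -0.02 and 0.02 m and z of beaker_base in the frame of magazine between 0.045 and 0.068 m and contact force between the fingers and beaker below 0.05 N), for 0.2 s.
3. the beaker's mouth is through the doors and holds both open (x of beaker_mouth in the frame of magazine above 0.06 m and value of joint each of door_left, door_right above 0.5 rad), for 0.05 s.
At the end, for the whole second after the job is handed in: the loose beaker is nested over the stored one, mouth inwards, its base 35 mm (+-4 mm) proud of the stored one's and within 8 mm and 0.1 rad of its axis; the stored one within 8 mm of its place; both doors shut (below 0.06 rad); the tube lying off the magazine (centre below 28 mm); all at rest (all of step 1 and x of beaker_base in the frame of stored between -0.094 and -0.086 m and y of beaker_base in the frame of stored between -0.008 and 0.008 m and z of beaker_base in the frame of stored between -0.008 and 0.008 m and angle between the x axis of beaker and the x axis of stored, either way round below 0.1 rad and value of joint each of door_left, door_right below 0.06 rad and distance of stored from where it was at the start of the episode below 0.008 m and linear speed of beaker below 0.02 m/s and linear speed of tube below 0.03 m/s); the robot touches nothing.
It fails at once if a bystander (other beaker, bottle, jar, tip box, timer or rack) is pushed 25 mm or more from its place (distance of any of wide_beaker, amber_bottle, clear_bottle, tip_box, timer, tube_rack, reagent_jar from where it was at the start of the episode above 0.025 m).
It also fails if it takes over 72 s, if anything falls off the work surface, if the arm or the gripper's body presses on something with over 40 N, if the wrist force passes 120 N, or if a joint passes its speed limit or range.

## Robot

A 6-joint arm with a two-finger parallel gripper is mounted at the origin on the work surface. World frame = base frame: x ahead of the robot, y to its left, z up, the work surface at z = 0. Lengths are in m, angles in degrees, forces in N, time in s.
With the tool pointing down it reaches from about 0.275 to 0.85 m from the base axis. Payload 19 kg.
Tool frame: the origin (TCP) lies at the very end of the fingers, on their centre line; the grasp point (between the pads) lies robot.pinch_z behind it (robot.pinch_z is the distance from the TCP to the grasp point, in m); z points along the fingers, y is the line along which they close (so a half turn about z gives the same grasp; the last joint's range is limited). The gripper opens to 85 mm and grips with 20 to 120 N. Pads are 22 mm wide; open, the fingers measure 114 mm over their backs; the gripper's body (76 mm by 85 mm) begins 54 mm behind the grasp point. The pads swing forward as they close: fully open they stand 13 mm farther back than shut.
Start: joints at [66.177, 8.623, 82.357, -0, 89.026, -7.678], TCP at [0.16, 0.552, 0.231] pointing down, gripper open.
Joint ranges: [-160.23, 160.23], [-39.13, 120.54], [6.94, 153.29], [-79.49, 259.48], [9.18, 160.14], [-161.06, 161.06]. Speed limits (degrees/s): [108.29, 108.29, 127.2, 172.46, 172.46, 172.46].

## Interface

Orientations are given as [roll, pitch, yaw] about the fixed x, y, z axes, in that order (R = Rz(yaw) Ry(pitch) Rx(roll)).
In Python, from plant import robot gives the robot as it stands. The module is installed in compiled form; this text tells all that it offers.
- The arm moves only by the tool apply_moves, never from a script. Its argument "targets" is a list of rows, each an object with "twist": the turn, a rotation vector about the tool's x, y, z in rad, a list of three; "slide": the shift along the tool's x, y, z in mm, a list of three; "grip": the finger opening in mm, from 0 to 85.4. A call has exactly 8 rows; each row is the pose to reach, as a shift and turn from the pose commanded when the call began, along the tool's axes at that moment; what a row does not reach only later rows make up. A row lasts 1/12 s, in which the tool goes at most 41.7 mm and 7.16 degrees, less where a joint would pass 70% of its speed; a pose out of reach is approached as far as the arm can. A call with a gripper value outside its range is refused whole. The fingers move at their own pace and stop on an object; the grip force is fixed at half the most. Time passes only in rows, so rows that repeat a pose let the fingers close, or fill a call up. It gives the time, the measured TCP pose, the force, the opening and the grip force at its end, in the units of the state.
- robot.get_obs(): the state, without advancing time (a new reading comes with each control period).
- robot.camera(name): name is "side" or "top"; returns (picture, depth): 420x560x3 uint8, red, green, blue; 420x560 float32, m along the optical axis (not along the pixel's ray), 0 where there is no reading.
- robot.camera_info(name): a dict with "fx", "fy", "cx", "cy" (pixels), "R" (3x3) and "t" (3): a world point X has camera coordinates R X + t. Camera axes: x right, y down, z forward; pixel columns grow to the right and rows downward; lengths in m; the calibration is good to about 2 mm. A picture is of the moment at which its call begins. camera_info takes no time and is no camera call.
- robot.job_done(): hands the job in; it is judged then, once.
The state is a dict: "clock": time; "q": joint angles; "joint_vel": joint speeds; "joint_efforts": joint torques, N m; "tool_pos": TCP position; "orientation": TCP orientation; "wrist_force": force on the tool from outside, world axes, zero at the start; "wrist_torque": the same for the moment, N m; "opening": opening from 0.0 (shut) to 1.0 (fully open); "grasp_force": force on a finger pad.
Only numpy, scipy, OpenCV 4.12 (cv2) and the standard library are available. Lean on these libraries where they do the work, as an engineer would, in place of code of your own. Each camera call takes 0.05 s, during which the arm holds its last target. There are 200 camera calls.

## Working session

There is one attempt and no reset: what is moved stays moved. The work goes in short steps, Python scripts to look and compute and a tool call to move; the robot and the scene stay as the last step left them, time stands still between calls to the robot, and variables do not carry over. Pictures are saved under pics/ and viewed, at most 10 in all, crops included, and the job is handed in when it is done.

Besides the shell and the picture viewer there is one more tool, called after "Emit:" by a JSON object that holds its "op" and its "data", one argument or row to a line. apply_moves: Moves the arm, as the interface text tells. Its arguments: {"type":"object","properties":{"targets":{"type":"array"}},"required":["targets"]}

```bash
mkdir -p pics; python3 - <<'E'
from plant import robot
import numpy as np,cv2
print(robot.get_obs(), robot.pinch_z)
for n in("side","top"):
    p,d=robot.camera(n); i=robot.camera_info(n); print(n,i)
    cv2.imwrite(f"pics/{n}0.png",p[:,:,::-1]); np.savez(f"{n}0.npz",p=p,d=d,**i)
E
```

```text
{'clock': 0.0, 'q': array([ 6.61772583e+01,  8.65075295e+00,  8.23915212e+01,  4.09340662e-04,
        8.90257131e+01, -7.67693480e+00]), 'joint_vel': array([ 0.04776099,  0.01826351, -0.06461979, -0.0680683 , -0.04096644,
       -0.01593494]), 'joint_efforts': array([ 1.22833037e-03, -7.13044238e+01, -5.70869243e+01,  2.53038866e-05,
        8.78688617e-03,  1.21167204e-06]), 'tool_pos': array([0.15981216, 0.55210131, 0.23069032]), 'orientation': array([-1.79932677e+02, -9.48783093e-03,  1.63854180e+02]), 'wrist_force': array([-0.47975696, -0.5538475 , -0.30110129]), 'wrist_torque': array([-0.01744978,  0.02022121,  0.02252293]), 'grasp_force': 0.0, 'opening': 1.0049861862291245} 0.0187
side {'fx': 402.0888508732954, 'fy': 402.0888508732954, 'cx': 280.03080796188357, 'cy': 215.80022780410803, 'R': array([[-0.99730165, -0.07110051,  0.01827952],
       [-0.06155133,  0.67412511, -0.73604807],
       [ 0.0400107 , -0.73518709, -0.67668241]]), 't': array([0.54710128, 0.14270788, 0.96329977])}
top {'fx': 380.66955293385365, 'fy': 380.66955293385365, 'cx': 280.6445511180565, 'cy': 213.30084831462955, 'R': array([[-0.01878677, -0.99968611,  0.01657497],
       [-0.98479176,  0.01563794, -0.17303364],
       [ 0.17272013, -0.01957364, -0.98477644]]), 't': array([-0.05268876,  0.5558401 ,  0.96004786])}
```

```bash
ls; ls pics
```

```text
pics
side0.npz
top0.npz
side0.png
top0.png
```

View pics/top0.png

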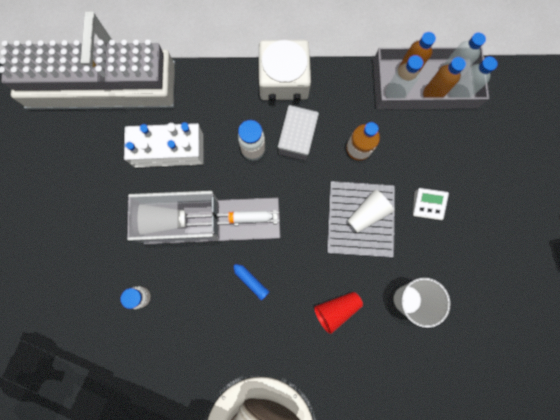

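View pics/side0.png

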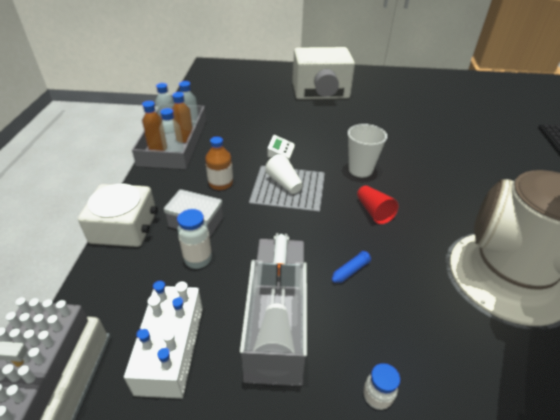

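The top view shows the tube on the rails at (252,216), orange cap at (231,217), with its blue look-alike at (250,281). The white beaker is on the mat at (370,212) and the red look-alike at (340,312). The upright white wide beaker is at (422,302). The magazine spans (128–280, 217), with its doors near x=215 and loading running to image left. I choose the orange-capped tube and the white beaker on the mat; a close crop will check both.

```bash
cat > h.py <<'E'
import numpy as np,cv2
def load(n,k=0):
    z=np.load(f"{n}{k}.npz"); return {a:z[a] for a in z.files}
def world(c):
    h,w=c['d'].shape; v,u=np.mgrid[:h,:w]; d=c['d'].astype(float)
    X=np.stack([(u-c['cx'])/c['fx']*d,(v-c['cy'])/c['fy']*d,d],-1)
    W=(X-c['t'])@c['R']; W[c['d']<=0]=np.nan; return W
def ray(c,u,v,z):
    r=np.array([(u-c['cx'])/c['fx'],(v-c['cy'])/c['fy'],1.])@c['R']; o=-c['t']@c['R']
    return o+r*(z-o[2])/r[2]
def snap(robot,n,k):
    p,d=robot.camera(n); i=robot.camera_info(n); np.savez(f"{n}{k}.npz",p=p,d=d,**i); return load(n,k)
E
python3 - <<'E'
from h import *
t,s=load('top'),load('side')
up=lambda im,r,sz:cv2.resize(im[r[1]:r[3],r[0]:r[2],::-1],sz,interpolation=cv2.INTER_CUBIC)
a=up(t['p'],(120,175,290,255),(800,376)); b=up(t['p'],(325,175,405,260),(200,212));c=up(s['p'],(245,140,330,210),(257,212)); d=up(s['p'],(235,225,320,300),(240,212))
row=np.zeros((212,800,3),np.uint8); x=0
for i in(b,c,d): row[:,x:x+i.shape[1]]=i; x+=i.shape[1]+10
cv2.imwrite('pics/crop1.png',np.vstack([a,row]))
for n,c in(('top',t),('side',s)):
    W=world(c); p=c['p'].astype(int); R,G,B=p[...,0],p[...,1],p[...,2]
    hsv=cv2.cvtColor(c['p'],cv2.COLOR_RGB2HSV)
    print(n)
    # bench check
    m=(p.max(-1)<25); print(' bench z',np.nanmedian(W[m][:,2]))
    def rep(name,m):
        k,l,st,ce=cv2.connectedComponentsWithStats(m.astype(np.uint8))
        for j in range(1,k):
            if st[j,4]>25:
                q=W[l==j]; print(' ',name,ce[j].round(),st[j,4],np.nanmedian(q,0).round(4),'z5-95',np.nanpercentile(q[:,2],[5,50,95]).round(4))
    roi=np.zeros(R.shape,bool)
    if n=='top': roi[175:265,120:410]=1
    else: roi[140:390,235:335]=1
    rep('orange',roi&(R>150)&(B<100)&(hsv[...,1]>120))
    rep('white',roi&(p.min(-1)>190))
    # plate
    inm=roi&(W[...,2]>.009)&(W[...,2]<.019)&(W[...,1]>-.0)
    q=W[inm][:,:2].astype(np.float32)
    print(' plate',len(q),cv2.minAreaRect(q) if len(q)>5 else '', np.percentile(q,[1,50,99],axis=0).round(4))
    m=roi&(W[...,2]>.1)&(W[...,2]<.14); q=W[m]; print(' roof',len(q),np.nanpercentile(q,[2,50,98],axis=0).round(4) if len(q) else '')
E
```

```text
top
 bench z -0.0007897696147416127
  orange [231. 217.] 43 [0.5446 0.0682 0.0609] z5-95 [0.0554 0.0609 0.0644]
  white [371. 211.] 905 [ 0.555  -0.3022  0.059 ] z5-95 [0.0394 0.059  0.0756]
  white [169. 194.] 173 [0.5958 0.2156 0.1195] z5-95 [0.0633 0.1195 0.1221]
  white [156. 219.] 681 [0.5337 0.2464 0.1191] z5-95 [0.1163 0.1191 0.1217]
  white [255. 216.] 446 [0.549  0.005  0.0578] z5-95 [0.0138 0.0578 0.0628]
  white [182. 218.] 73 [0.5407 0.1908 0.0805] z5-95 [0.068  0.0805 0.0854]
  white [199. 215.] 41 [0.556  0.1628 0.0353] z5-95 [0.0125 0.0353 0.0394]
  white [201. 223.] 42 [0.5342 0.154  0.0358] z5-95 [0.0134 0.0358 0.0404]
  white [200. 230.] 110 [0.5047 0.1387 0.1192] z5-95 [0.1147 0.1192 0.122 ]
  white [172. 236.] 222 [0.4902 0.201  0.1191] z5-95 [0.1164 0.1191 0.1217]
 plate 1873 ((0.5436438322067261, 0.15479911863803864), (0.11200486123561859, 0.30969125032424927), 1.6802946329116821) [[0.4869 0.0022]
 [0.5496 0.0894]
 [0.6009 0.2603]]
 roof 2896 [[0.488  0.1085 0.111 ]
 [0.5403 0.235  0.119 ]
 [0.5965 0.3103 0.1224]]
side
 bench z nan
  white [283. 164.] 845 [ 0.5636 -0.3098  0.0505] z5-95 [0.0118 0.0505 0.0746]
  white [280. 249.] 306 [0.5484 0.0166 0.0602] z5-95 [0.053  0.0602 0.0636]
  white [247. 306.] 267 [0.5959 0.2103 0.1192] z5-95 [-0.0013  0.1192  0.1213]
  white [304. 309.] 271 [0.4909 0.2168 0.1195] z5-95 [0.1177 0.1195 0.1212]
  white [279. 304.] 371 [0.537  0.2105 0.1194] z5-95 [0.1176 0.1194 0.1211]
 plate 465 ((0.5078747272491455, 0.1543230414390564), (0.18050546944141388, 0.31287285685539246), 1.5623172521591187) [[0.4219 0.0013]
 [0.5464 0.0903]
 [0.5995 0.3121]]
 roof 4923 [[0.4881 0.1076 0.1039]
 [0.541  0.2477 0.1193]
 [0.5959 0.3117 0.1216]]
  return np.nanmean(a, axis, out=out, keepdims=keepdims)
```

View pics/crop1.png

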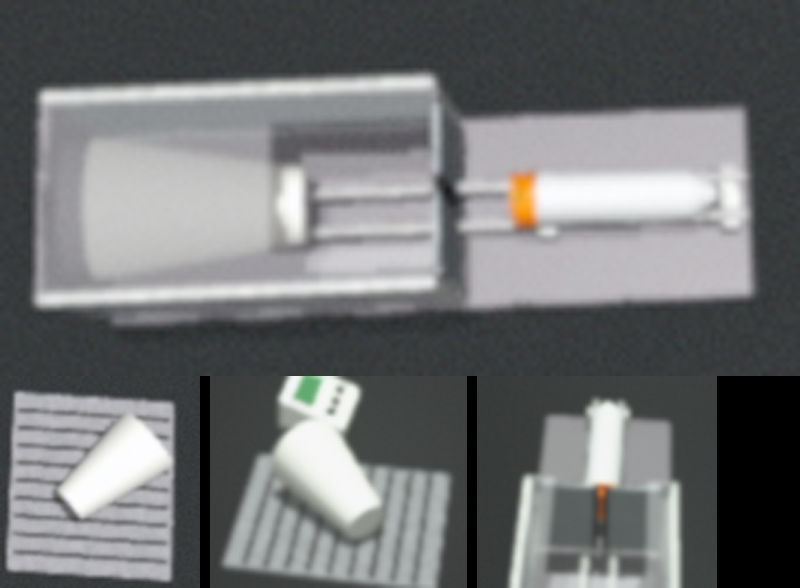

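The crop shows the white tube with its orange cap towards the doors, cap at top-view (231,217). The beaker's base is at lower-left (about 355,228) and its mouth at upper-right (about 385,200). Next I compute the poses.

```bash
python3 - <<'E'
from h import *
t,s=load('top'),load('side')
Wt,Ws=world(t),world(s)
# roof outline
for n,W in(('top',Wt),('side',Ws)):
    m=(W[...,2]>.112)&(W[...,2]<.127)&(W[...,0]>.46)&(W[...,0]<.63)&(W[...,1]>.08)&(W[...,1]<.33)
    print(n,'roof',cv2.minAreaRect(W[m][:,:2].astype(np.float32)))
    # roof side strips: line fit of outer edges
    q=W[m]
    ys=np.arange(.12,.30,.01); lo=[];hi=[]
    for y in ys:
        b=q[abs(q[:,1]-y)<.006]; lo.append(b[:,0].min());hi.append(b[:,0].max())
    mid=(np.array(lo)+hi)/2; f=np.polyfit(ys,mid,1); print('  midline x=',f, 'width',np.median(np.array(hi)-lo))
# rails inside housing and before doors: bright thin, z .03-.04 
m=(Wt[...,2]>.030)&(Wt[...,2]<.043)&(Wt[...,0]>.51)&(Wt[...,0]<.58)&(Wt[...,1]>-.07)&(Wt[...,1]<.17)
q=Wt[m]; print('rail pts',len(q),np.percentile(q,[2,50,98],axis=0).round(4))
# plate front end
m=(Wt[...,2]>.009)&(Wt[...,2]<.02)&(Wt[...,1]<.09)&(Wt[...,1]>-.1)&(Wt[...,0]>.47)&(Wt[...,0]<.62)
print('plate front',cv2.minAreaRect(Wt[m][:,:2].astype(np.float32)),np.percentile(Wt[m][:,1],[.5,2]))
def lg(m,at):
    k,l,st,ce=cv2.connectedComponentsWithStats(m.astype(np.uint8)); return l==l[at[1],at[0]]
def axis(c,m,zc,slope,name):
    v,u=np.nonzero(m); 
    P=np.array([ray(c,a,b,zc) for a,b in zip(u,v)])[:,:2]
    C=P.mean(0); 
    for it in range(4):
        d=np.linalg.svd(P-P.mean(0),full_matrices=False)[2][0] if it==0 else d
        n=np.array([-d[1],d[0]]); a=(P-C)@d; b=(P-C)@n
        mids=[];A=[];Wd=[]
        for x in np.arange(np.percentile(a,15),np.percentile(a,85),.004):
            k=abs(a-x)<.004; mids.append((b[k].max()+b[k].min())/2);A.append(x);Wd.append(np.ptp(b[k]))
        f=np.polyfit(A,mids,1); C=C+n*f[1]; d=d+n*f[0]; d/=np.linalg.norm(d)
    n=np.array([-d[1],d[0]]);a=(P-C)@d; b=(P-C)@n; k=abs(b)<.006
    lo,hi=a[k].min(),a[k].max()
    print(name,'ends',(C+d*lo).round(4),(C+d*hi).round(4),'mid',(C+d*(lo+hi)/2).round(4),'len',hi-lo,'yaw',np.degrees(np.arctan2(d[1],d[0])),'w',np.round(Wd,3)[[0,-1]])
mt=lg((t['p'].min(-1)>185)&(Wt[...,2]>.008),(371,211)); ms=lg((s['p'].min(-1)>170)&(Ws[...,2]>.008),(285,175))
axis(t,mt,.033,0,'beaker top'); 
for n,W,m in(('t',Wt,mt),('s',Ws,ms)):
    q=W[m]; q=q[~np.isnan(q[:,0])]; print(n,'beaker z max',np.percentile(q[:,2],[1,99]),'xy pct',np.percentile(q,[1,50,99],axis=0).round(3).tolist())
    # ridge line
    f=q[q[:,2]>.03]; d=np.array([.68,-.73]); a=f[:,:2]@d; R=[]
    for x in np.arange(a.min()+.01,a.max()-.01,.01):
        g=f[abs(a-x)<.005]; R.append(g[np.argsort(g[:,2])[-max(3,len(g)//8):]].mean(0))
    R=np.array(R); print('  ridge',R.round(4).tolist())
# tube
m=(Wt[...,2]>.043)&(Wt[...,2]<.075)&(Wt[...,0]>.51)&(Wt[...,0]<.58)&(Wt[...,1]>-.07)&(Wt[...,1]<.09)
axis(t,m,.048,0,'tube top'); q=Wt[m]; print(' tube z top',np.percentile(q[:,2],[50,90,98]))
E
```

```text
top roof ((0.5426099896430969, 0.20927071571350098), (0.11161664128303528, 0.2094363123178482), 1.5490041971206665)
  midline x= [-0.0269899   0.54819119] width 0.10982914177730041
side roof ((0.5426944494247437, 0.20866256952285767), (0.1108076423406601, 0.20817911624908447), 1.3503203392028809)
  midline x= [-0.02366003  0.54750768] width 0.11062640883038341
rail pts 225 [[ 0.5253 -0.0525  0.0305]
 [ 0.5392  0.0944  0.0355]
 [ 0.566   0.166   0.0408]]
plate front ((0.547592282295227, 0.01671728864312172), (0.11190827935934067, 0.1475323885679245), 1.6291782855987549) [-0.0563355  -0.05485489]
beaker top ends [ 0.5928 -0.3506] [ 0.5201 -0.2558] mid [ 0.5564 -0.3032] len 0.11948889796991924 yaw 127.48640314193003 w [0.069 0.046]
t beaker z max [0.03696258 0.0792182 ] xy pct [[0.511, -0.352, 0.037], [0.554, -0.301, 0.059], [0.604, -0.249, 0.079]]
  ridge [[0.5269, -0.2615, 0.0503], [0.5298, -0.2715, 0.0534], [0.5357, -0.2805, 0.0566], [0.5448, -0.285, 0.0604], [0.5489, -0.2948, 0.0631], [0.5594, -0.3, 0.0666], [0.5627, -0.3093, 0.0702], [0.5694, -0.3175, 0.073], [0.5748, -0.3266, 0.07
[... 266 characters left out ...]
[0.5509, -0.293, 0.0622], [0.5546, -0.3044, 0.0668], [0.5643, -0.3069, 0.0695], [0.5667, -0.3165, 0.0723], [0.5737, -0.327, 0.076], [0.5803, -0.3305, 0.0784], [0.5789, -0.3423, 0.0776], [nan, nan, nan], [nan, nan, nan], [nan, nan, nan], [nan, nan, nan], [nan, nan, nan], [nan, nan, nan], [nan, nan, nan], [nan, nan, nan], [0.61, -0.4453, 0.0314], [0.6139, -0.4528, 0.0339], [0.6118, -0.4648, 0.0353], [0.61, -0.4828, 0.0342], [0.608, -0.4974, 0.0341]]
tube top ends [ 0.5496 -0.0369] [0.5457 0.077 ] mid [0.5476 0.0201] len 0.11398043760740499 yaw 91.91960510309703 w [0.027 0.027]
 tube z top [0.05892157 0.06252487 0.06437901]<stdin>:43: RuntimeWarning: Mean of empty slice.
  ret = um.true_divide(
```

```bash
cat > go.py <<'E'
# usage: go.py x y z yaw  -> slide (mm) and twist (rad) in present tool axes
import sys,numpy as np
from scipy.spatial.transform import Rotation as Ro
from plant import robot
o=robot.get_obs(); R=Ro.from_euler('xyz',o['orientation'],degrees=True)
print('t',round(o['clock'],2),'tcp',o['tool_pos'].round(4),'rpy',o['orientation'].round(2),'F',o['wrist_force'].round(1),'open',round(o['opening']*85.4,1),'grasp',round(o['grasp_force'],2),'q',o['q'].round(0))
a=list(map(float,sys.argv[1:]))
for i in range(0,len(a),4):
    x,y,z,w=a[i:i+4]; T=Ro.from_euler('xyz',[180,0,w],degrees=True)
    print('slide',(R.inv().apply(np.array([x,y,z])-o['tool_pos'])*1000).round(1),'twist',(R.inv()*T).as_rotvec().round(4))
E
python3 go.py .5476 .0201 .2 91.7
```

```text
t 0.1 tcp [0.1598 0.5521 0.2308] rpy [-1.7994e+02 -1.0000e-02  1.6385e+02] F [ 0.4  0.1 -0.2] open 85.3 grasp 0.0 q [66.  9. 82. -0. 89. -8.]
slide [-520.4 -403.2   31.1] twist [-1.0000e-03  6.0000e-04  1.2593e+00]
```

Emit:
{"op": "apply_moves", "data": {
  "targets": [
    {"twist":[0,0,1.26],"slide":[-520,-403,31],"grip":85},
    {"twist":[0,0,1.26],"slide":[-520,-403,31],"grip":85},
    {"twist":[0,0,1.26],"slide":[-520,-403,31],"grip":85},
    {"twist":[0,0,1.26],"slide":[-520,-403,31],"grip":85},
    {"twist":[0,0,1.26],"slide":[-520,-403,31],"grip":85},
    {"twist":[0,0,1.26],"slide":[-520,-403,31],"grip":85},
    {"twist":[0,0,1.26],"slide":[-520,-403,31],"grip":85},
    {"twist":[0,0,1.26],"slide":[-520,-403,31],"grip":85}
  ]
}}

```text
clock: 0.77
tool_pos: [0.3565, 0.2813, 0.2155]
orientation: [180.0, 0.0, 106.2]
wrist_force: [0.6, 0.3, 0.5]
opening: 0.994
grasp_force: 0.0
```

```bash
python3 go.py .5476 .0201 .15 91.7
```

```text
t 0.77 tcp [0.3565 0.2813 0.2155] rpy [180.     0.   106.22] F [0.6 0.3 0.5] open 84.9 grasp 0.0 q [29. -6. 99. -0. 87. 12.]
slide [-304.2  110.5   65.5] twist [0.000e+00 1.000e-04 2.534e-01]
```

Emit:
{"op": "apply_moves", "data": {
  "targets": [
    {"twist":[0,0,0.253],"slide":[-304,110,10],"grip":85},
    {"twist":[0,0,0.253],"slide":[-304,110,10],"grip":85},
    {"twist":[0,0,0.253],"slide":[-304,110,10],"grip":85},
    {"twist":[0,0,0.253],"slide":[-304,110,10],"grip":85},
    {"twist":[0,0,0.253],"slide":[-304,110,10],"grip":85},
    {"twist":[0,0,0.253],"slide":[-304,110,30],"grip":85},
    {"twist":[0,0,0.253],"slide":[-304,110,65],"grip":85},
    {"twist":[0,0,0.253],"slide":[-304,110,65],"grip":85}
  ]
}}

```text
clock: 1.43
tool_pos: [0.5461, 0.0252, 0.1538]
orientation: [179.9, 0.0, 92.0]
wrist_force: [0.2, 0.8, -0.9]
opening: 0.996
grasp_force: 0.0
```

```bash
python3 go.py .5476 .0201 .036 91.7
```

```text
t 1.43 tcp [0.5461 0.0252 0.1538] rpy [1.7992e+02 1.0000e-02 9.2020e+01] F [ 0.2  0.8 -0.9] open 85.1 grasp 0.0 q [-5.  7. 93. -0. 80. -7.]
slide [ -5.2   1.2 117.8] twist [0.0014 0.0002 0.0055]
```

Emit:
{"op": "apply_moves", "data": {
  "targets": [
    {"twist":[0,0,0.005],"slide":[-3,1,40],"grip":85},
    {"twist":[0,0,0.005],"slide":[-3,1,75],"grip":85},
    {"twist":[0,0,0.005],"slide":[-3,1,100],"grip":85},
    {"twist":[0,0,0.005],"slide":[-3,1,117],"grip":85},
    {"twist":[0,0,0.005],"slide":[-3,1,117],"grip":85},
    {"twist":[0,0,0.005],"slide":[-3,1,117],"grip":25},
    {"twist":[0,0,0.005],"slide":[-3,1,117],"grip":20},
    {"twist":[0,0,0.005],"slide":[-3,1,117],"grip":20}
  ]
}}

```text
clock: 2.1
tool_pos: [0.5469, 0.0243, 0.0387]
orientation: [179.9, 0.0, 91.8]
wrist_force: [-0.3, 0.6, -0.2]
opening: 0.603
grasp_force: 0.0
```

```bash
python3 go.py .43 -.13 .12 91.7
```

```text
t 2.1 tcp [0.5469 0.0243 0.0387] rpy [1.7987e+02 2.0000e-02 9.1780e+01] F [-0.3  0.6 -0.2] open 51.5 grasp 0.0 q [ -6.  13. 100.  -0.  66.  -7.]
slide [-150.7 -121.4  -81.5] twist [0.0022 0.0004 0.0015]
```

Emit:
{"op": "apply_moves", "data": {
  "targets": [
    {"twist":[0,0,0],"slide":[0,0,4],"grip":20},
    {"twist":[0,0,0],"slide":[0,0,4],"grip":20},
    {"twist":[0,0,0],"slide":[0,0,4],"grip":20},
    {"twist":[0,0,0],"slide":[0,0,4],"grip":20},
    {"twist":[0,0,0],"slide":[0,0,4],"grip":20},
    {"twist":[0,0,0],"slide":[0,0,4],"grip":20},
    {"twist":[0,0,0],"slide":[0,0,-10],"grip":20},
    {"twist":[0,0,0],"slide":[0,0,-30],"grip":20}
  ]
}}

```text
clock: 2.77
tool_pos: [0.5453, 0.0244, 0.0665]
orientation: [-179.9, -0.0, 91.8]
wrist_force: [-0.3, 0.1, -0.6]
opening: 0.314
grasp_force: 59.6
```

```bash
python3 go.py .43 -.13 .12 91.7
```

```text
t 2.77 tcp [0.5453 0.0244 0.0665] rpy [-1.7987e+02 -1.0000e-02  9.1780e+01] F [-0.3  0.1 -0.6] open 26.8 grasp 59.57 q [-6. 12. 99. -0. 70. -7.]
slide [-150.8 -120.2  -53.2] twist [-0.0022 -0.0002  0.0014]
```

Emit:
{"op": "apply_moves", "data": {
  "targets": [
    {"twist":[0,0,0],"slide":[0,0,-30],"grip":20},
    {"twist":[0,0,0],"slide":[-30,-10,-40],"grip":20},
    {"twist":[0,0,0],"slide":[-60,-38,-40],"grip":20},
    {"twist":[0,0,0],"slide":[-90,-64,-40],"grip":20},
    {"twist":[0,0,0],"slide":[-120,-92,-40],"grip":20},
    {"twist":[0,0,0],"slide":[-150,-120,-35],"grip":20},
    {"twist":[0,0,0],"slide":[-150,-120,-10],"grip":20},
    {"twist":[0,0,0],"slide":[-150,-120,20],"grip":20}
  ]
}}

```text
clock: 3.43
tool_pos: [0.4309, -0.1316, 0.0486]
orientation: [179.7, 0.2, 91.6]
wrist_force: [0.2, -0.7, -1.1]
opening: 0.315
grasp_force: 59.6
```

```bash
python3 go.py .43 -.13 .004 91.7; python3 - <<'E'
from plant import robot
from h import *
t=snap(robot,'side',1); s=t; cv2.imwrite('pics/s1.png',s['p'][100:340,200:400,::-1].repeat(2,0).repeat(2,1))
E
```

```text
t 3.43 tcp [ 0.4309 -0.1316  0.0486] rpy [1.7974e+02 1.6000e-01 9.1570e+01] F [ 0.2 -0.7 -1.1] open 26.9 grasp 59.62 q [-27.   2. 112.  -0.  66. -28.]
slide [ 1.8 -1.1 44.6] twist [ 0.0046  0.0027 -0.0023]
```

View pics/s1.png

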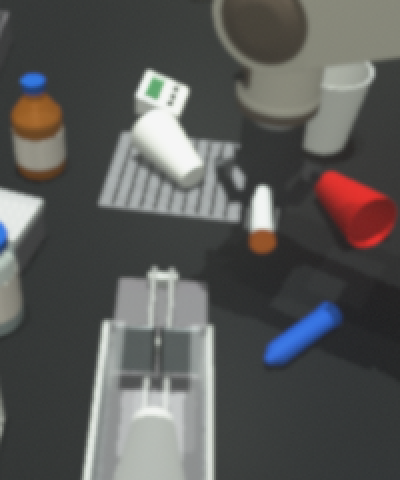

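The view shows the tube level in the fingers at crop (262,215), over clear bench; the rails are empty and the doors shut. I now lower it and release.

Emit:
{"op": "apply_moves", "data": {
  "targets": [
    {"twist":[0,0,0],"slide":[0,0,20],"grip":20},
    {"twist":[0,0,0],"slide":[0,0,34],"grip":20},
    {"twist":[0,0,0],"slide":[0,0,40],"grip":20},
    {"twist":[0,0,0],"slide":[0,0,42],"grip":20},
    {"twist":[0,0,0],"slide":[0,0,42],"grip":20},
    {"twist":[0,0,0],"slide":[0,0,42],"grip":20},
    {"twist":[0,0,0],"slide":[0,0,42],"grip":32},
    {"twist":[0,0,0],"slide":[0,0,42],"grip":40}
  ]
}}

```text
clock: 4.15
tool_pos: [0.4312, -0.1295, 0.0059]
orientation: [179.9, 0.0, 91.8]
wrist_force: [0.4, 0.0, -0.2]
opening: 0.462
grasp_force: 0.0
```

Emit:
{"op": "apply_moves", "data": {
  "targets": [
    {"twist":[0,0,0],"slide":[0,0,0],"grip":60},
    {"twist":[0,0,0],"slide":[0,0,0],"grip":70},
    {"twist":[0,0,0],"slide":[0,0,0],"grip":80},
    {"twist":[0,0,0],"slide":[0,0,-10],"grip":85},
    {"twist":[0,0,0],"slide":[0,0,-40],"grip":85},
    {"twist":[0,0,0],"slide":[0,0,-80],"grip":85},
    {"twist":[0,0,0],"slide":[0,0,-120],"grip":85},
    {"twist":[0,0,0],"slide":[0,0,-160],"grip":85}
  ]
}}

```text
clock: 4.82
tool_pos: [0.4302, -0.129, 0.1679]
orientation: [180.0, 0.0, 91.8]
wrist_force: [1.9, -0.9, -0.1]
opening: 0.991
grasp_force: 0.0
```

```bash
python3 - <<'E'
from plant import robot
from h import *
t=snap(robot,'side',2); W=world(t); hsv=cv2.cvtColor(t['p'],cv2.COLOR_RGB2HSV)
m=(hsv[...,0]<20)&(hsv[...,1]>150)&(hsv[...,2]>80)
ok=m&(W[...,0]>.3)&(W[...,0]<.55)&(W[...,1]>-.25)&(W[...,1]<0)
print(ok.sum(),np.nanpercentile(W[ok],[5,50,95],axis=0).round(3))
E
python3 go.py .5535 -.2985 .15 -52.3
```

```text
500 [[ 0.303 -0.242  0.009]
 [ 0.322 -0.187  0.042]
 [ 0.436 -0.08   0.063]]
t 4.87 tcp [ 0.4326 -0.1301  0.1756] rpy [179.52   0.27  91.79] F [ 1.3 -0.7 11.6] open 84.9 grasp 0.0 q [-27.  -5. 103.  -0.  82. -28.]
slide [-171.9  115.3   27.4] twist [ 0.0093 -0.0087  2.5148]
```

Emit:
{"op": "apply_moves", "data": {
  "targets": [
    {"twist":[0,0,2.51],"slide":[-172,115,0],"grip":85},
    {"twist":[0,0,2.51],"slide":[-172,115,0],"grip":85},
    {"twist":[0,0,2.51],"slide":[-172,115,0],"grip":85},
    {"twist":[0,0,2.51],"slide":[-172,115,0],"grip":85},
    {"twist":[0,0,2.51],"slide":[-172,115,0],"grip":85},
    {"twist":[0,0,2.51],"slide":[-172,115,0],"grip":85},
    {"twist":[0,0,2.51],"slide":[-172,115,0],"grip":85},
    {"twist":[0,0,2.51],"slide":[-172,115,0],"grip":85}
  ]
}}

```text
clock: 5.53
tool_pos: [0.5511, -0.2982, 0.1651]
orientation: [-179.9, 0.0, 34.1]
wrist_force: [0.5, 0.1, 0.5]
opening: 0.998
grasp_force: 0.0
```

```bash
python3 go.py .5535 -.2985 .15 -52.3
```

```text
t 5.53 tcp [ 0.5511 -0.2982  0.1651] rpy [-1.7995e+02  2.0000e-02  3.4090e+01] F [0.5 0.1 0.5] open 85.2 grasp 0.0 q [-35.  16.  81.  -0.  83.  20.]
slide [ 1.8  1.7 15.1] twist [-4.0000e-04  1.0000e-03  1.5077e+00]
```

Emit:
{"op": "apply_moves", "data": {
  "targets": [
    {"twist":[0,0,1.508],"slide":[2,1,5],"grip":85},
    {"twist":[0,0,1.508],"slide":[2,1,5],"grip":85},
    {"twist":[0,0,1.508],"slide":[2,1,5],"grip":85},
    {"twist":[0,0,1.508],"slide":[2,1,5],"grip":85},
    {"twist":[0,0,1.508],"slide":[2,1,5],"grip":85},
    {"twist":[0,0,1.508],"slide":[2,1,5],"grip":85},
    {"twist":[0,0,1.508],"slide":[2,1,5],"grip":85},
    {"twist":[0,0,1.508],"slide":[2,1,5],"grip":85}
  ]
}}

```text
clock: 6.2
tool_pos: [0.5532, -0.2973, 0.1609]
orientation: [180.0, -0.0, -23.2]
wrist_force: [-0.2, 0.5, 1.3]
opening: 0.995
grasp_force: 0.0
```

```bash
python3 go.py .5535 -.2985 .15 -52.3
```

```text
t 6.2 tcp [ 0.5532 -0.2973  0.1609] rpy [ 1.7999e+02 -1.0000e-02 -2.3170e+01] F [-0.2  0.5  1.3] open 85.0 grasp 0.0 q [-35.  17.  81.  -0.  83.  78.]
slide [ 0.8  1.  10.9] twist [ 1.000e-04 -2.000e-04  5.084e-01]
```

Emit:
{"op": "apply_moves", "data": {
  "targets": [
    {"twist":[0,0,0.508],"slide":[1,1,15],"grip":85},
    {"twist":[0,0,0.508],"slide":[1,1,30],"grip":85},
    {"twist":[0,0,0.508],"slide":[1,1,45],"grip":85},
    {"twist":[0,0,0.508],"slide":[1,1,55],"grip":85},
    {"twist":[0,0,0.508],"slide":[1,1,60],"grip":85},
    {"twist":[0,0,0.508],"slide":[1,1,90],"grip":85},
    {"twist":[0,0,0.508],"slide":[1,1,120],"grip":85},
    {"twist":[0,0,0.508],"slide":[1,1,147],"grip":85}
  ]
}}

```text
clock: 6.87
tool_pos: [0.5539, -0.2987, 0.0128]
orientation: [-180.0, -0.1, -51.7]
wrist_force: [0.5, -0.2, 0.4]
opening: 0.996
grasp_force: 0.0
```

```bash
python3 go.py .5535 -.2985 .010 -52.3
```

```text
t 6.87 tcp [ 0.5539 -0.2987  0.0128] rpy [-1.7999e+02 -5.0000e-02 -5.1660e+01] F [ 0.5 -0.2  0.4] open 85.0 grasp 0.0 q [-35.  24.  89.  -0.  67. 106.]
slide [-0.4  0.2  2.8] twist [-0.0002 -0.0009  0.0112]
```

Emit:
{"op": "apply_moves", "data": {
  "targets": [
    {"twist":[0,0,0],"slide":[0,0,0],"grip":65},
    {"twist":[0,0,0],"slide":[0,0,0],"grip":50},
    {"twist":[0,0,0],"slide":[0,0,0],"grip":50},
    {"twist":[0,0,0],"slide":[0,0,0],"grip":50},
    {"twist":[0,0,0],"slide":[0,0,0],"grip":50},
    {"twist":[0,0,0],"slide":[0,0,0],"grip":50},
    {"twist":[0,0,0],"slide":[0,0,-10],"grip":50},
    {"twist":[0,0,0],"slide":[0,0,-30],"grip":50}
  ]
}}

```text
clock: 7.53
tool_pos: [0.5529, -0.298, 0.0423]
orientation: [179.9, 0.2, -51.9]
wrist_force: [0.4, 0.5, -0.4]
opening: 0.7
grasp_force: 63.7
```

```bash
python3 - <<'E'
from plant import robot
from h import *
t=snap(robot,'side',3); u=snap(robot,'top',3)
a=cv2.resize(t['p'][120:250,225:345,::-1],(400,433)); b=cv2.resize(u['p'][160:290,310:430,::-1],(400,433))
cv2.imwrite('pics/g3.png',np.hstack([a,b]))
E
python3 go.py .5475 .0375 .15 91.6
```

```text
t 7.63 tcp [ 0.5551 -0.2995  0.047 ] rpy [-179.93   -0.26  -51.91] F [0.2 0.2 1. ] open 59.1 grasp 63.77 q [-35.  22.  88.  -0.  70. 107.]
slide [-269.5 -202.1 -103.9] twist [ 0.0051 -0.0034 -2.5046]
```

View pics/g3.png

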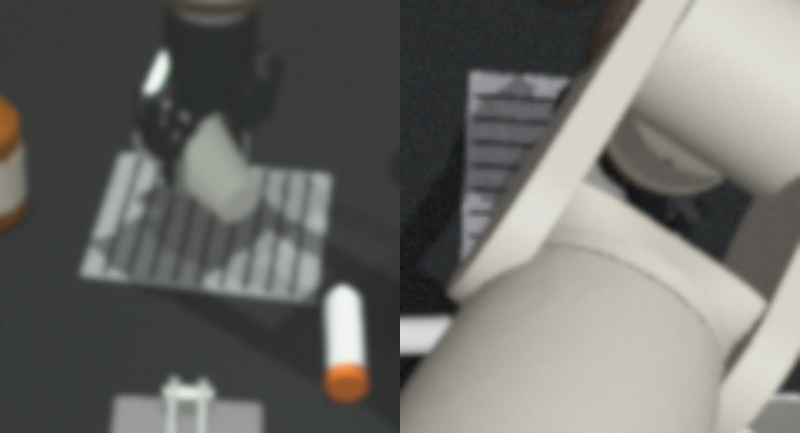

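The beaker is held by its middle (opening 59 mm, as its 60 mm diameter there requires), and the tube lies free on the bench at (345,340) in the left crop. Next I carry the beaker to the rails.

Emit:
{"op": "apply_moves", "data": {
  "targets": [
    {"twist":[0,0,-0.12],"slide":[0,0,-40],"grip":50},
    {"twist":[0,0,-0.24],"slide":[0,0,-80],"grip":50},
    {"twist":[0,0,-0.36],"slide":[-10,-8,-110],"grip":50},
    {"twist":[0,0,-0.48],"slide":[-35,-26,-120],"grip":50},
    {"twist":[0,0,-0.6],"slide":[-65,-49,-120],"grip":50},
    {"twist":[0,0,-0.72],"slide":[-95,-71,-120],"grip":50},
    {"twist":[0,0,-0.84],"slide":[-125,-94,-120],"grip":50},
    {"twist":[0,0,-0.96],"slide":[-155,-116,-120],"grip":50}
  ]
}}

```text
clock: 8.3
tool_pos: [0.5491, -0.1034, 0.1638]
orientation: [180.0, -0.0, 3.4]
wrist_force: [0.7, 0.2, -0.0]
opening: 0.692
grasp_force: 64.2
```

```bash
python3 go.py .5475 .0375 .165 91.6
```

```text
t 8.3 tcp [ 0.5491 -0.1034  0.1638] rpy [ 1.7998e+02 -4.0000e-02  3.4100e+00] F [ 0.7  0.2 -0. ] open 59.1 grasp 64.23 q [-19.   9.  90.  -0.  81.  68.]
slide [   6.8 -140.8   -1.2] twist [ 7.0000e-04 -3.0000e-04 -1.5392e+00]
```

Emit:
{"op": "apply_moves", "data": {
  "targets": [
    {"twist":[0,0,-0.12],"slide":[1,-20,-1],"grip":50},
    {"twist":[0,0,-0.24],"slide":[2,-40,-1],"grip":50},
    {"twist":[0,0,-0.36],"slide":[3,-60,-1],"grip":50},
    {"twist":[0,0,-0.48],"slide":[4,-80,-1],"grip":50},
    {"twist":[0,0,-0.6],"slide":[5,-100,-1],"grip":50},
    {"twist":[0,0,-0.72],"slide":[6,-120,-1],"grip":50},
    {"twist":[0,0,-0.84],"slide":[7,-135,-1],"grip":50},
    {"twist":[0,0,-0.96],"slide":[7,-141,-1],"grip":50}
  ]
}}

```text
clock: 8.97
tool_pos: [0.5488, 0.038, 0.1647]
orientation: [180.0, -0.0, 58.5]
wrist_force: [0.0, -0.9, -1.0]
opening: 0.695
grasp_force: 64.2
```

```bash
python3 go.py .5475 .0355 .1 91.6
```

```text
t 8.97 tcp [0.5488 0.038  0.1647] rpy [ 1.7998e+02 -3.0000e-02  5.8510e+01] F [ 0.  -0.9 -1. ] open 59.3 grasp 64.23 q [-4.  7. 91.  0. 81. 27.]
slide [-2.8  0.2 64.7] twist [ 4.000e-04 -5.000e-04 -5.775e-01]
```

Emit:
{"op": "apply_moves", "data": {
  "targets": [
    {"twist":[0,0,-0.12],"slide":[-3,0,0],"grip":50},
    {"twist":[0,0,-0.24],"slide":[-3,0,0],"grip":50},
    {"twist":[0,0,-0.36],"slide":[-3,0,0],"grip":50},
    {"twist":[0,0,-0.48],"slide":[-3,0,0],"grip":50},
    {"twist":[0,0,-0.578],"slide":[-3,0,10],"grip":50},
    {"twist":[0,0,-0.578],"slide":[-3,0,40],"grip":50},
    {"twist":[0,0,-0.578],"slide":[-3,0,70],"grip":50},
    {"twist":[0,0,-0.578],"slide":[-3,0,100],"grip":50}
  ]
}}

```text
clock: 9.63
tool_pos: [0.5474, 0.0335, 0.0638]
orientation: [179.9, 0.0, 91.2]
wrist_force: [0.1, -0.4, -0.5]
opening: 0.692
grasp_force: 64.3
```

```bash
python3 - <<'E'
from plant import robot
from h import *
t=snap(robot,'side',4); u=snap(robot,'top',4)
a=cv2.resize(t['p'][190:320,220:340,::-1],(400,433)); b=cv2.resize(u['p'][160:290,180:300,::-1],(400,433))
cv2.imwrite('pics/g4.png',np.hstack([a,b]))
E
python3 go.py .5475 .0355 .044 91.6
```

```text
t 9.73 tcp [0.5449 0.0337 0.0605] rpy [-1.7962e+02 -3.0000e-02  9.1210e+01] F [-0.6  0.1 -0.3] open 58.9 grasp 64.17 q [-5. 12. 99. -0. 69. -6.]
slide [ 1.8  2.7 16.5] twist [-0.0066 -0.0006 -0.0069]
```

View pics/g4.png

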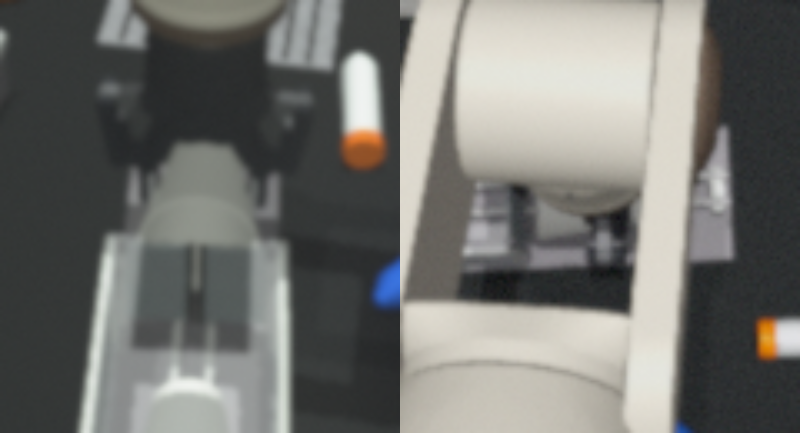

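The beaker hangs over the rails, its mouth just before the shut doors and centred between the rails. I lower it and let go.

Emit:
{"op": "apply_moves", "data": {
  "targets": [
    {"twist":[0,0,-0.005],"slide":[0,0,8],"grip":50},
    {"twist":[0,0,-0.005],"slide":[0,0,14],"grip":50},
    {"twist":[0,0,-0.005],"slide":[0,0,17],"grip":50},
    {"twist":[0,0,-0.005],"slide":[0,0,18],"grip":50},
    {"twist":[0,0,-0.005],"slide":[0,0,18],"grip":50},
    {"twist":[0,0,-0.005],"slide":[0,0,18],"grip":50},
    {"twist":[0,0,-0.005],"slide":[0,0,18],"grip":50},
    {"twist":[0,0,-0.005],"slide":[0,0,18],"grip":50}
  ]
}}

```text
clock: 10.4
tool_pos: [0.5475, 0.0335, 0.0465]
orientation: [180.0, 0.0, 91.5]
wrist_force: [-0.1, 0.4, -0.5]
opening: 0.689
grasp_force: 64.3
```

Emit:
{"op": "apply_moves", "data": {
  "targets": [
    {"twist":[0,0,0],"slide":[0,0,0],"grip":62},
    {"twist":[0,0,0],"slide":[0,0,0],"grip":66},
    {"twist":[0,0,0],"slide":[0,0,0],"grip":75},
    {"twist":[0,0,0],"slide":[0,0,0],"grip":85},
    {"twist":[0,0,0],"slide":[0,0,0],"grip":85},
    {"twist":[0,0,0],"slide":[0,0,0],"grip":85},
    {"twist":[0,0,0],"slide":[0,0,-20],"grip":85},
    {"twist":[0,0,0],"slide":[0,0,-60],"grip":85}
  ]
}}

```text
clock: 11.07
tool_pos: [0.5451, 0.0336, 0.1028]
orientation: [-179.6, -0.0, 91.5]
wrist_force: [0.4, 0.3, 0.1]
opening: 1.0
grasp_force: 0.0
```

```bash
python3 go.py .550 -.06 .17 91.6 .550 -.06 .17 1.6
```

```text
t 11.07 tcp [0.5451 0.0336 0.1028] rpy [-1.7957e+02 -4.0000e-02  9.1480e+01] F [0.4 0.3 0.1] open 85.4 grasp 0.0 q [-5. 10. 96. -0. 74. -6.]
slide [-93.7   2.  -67.3] twist [-0.0075 -0.0007 -0.002 ]
slide [-93.7   2.  -67.3] twist [-0.0064  0.0053  1.5688]
```

Emit:
{"op": "apply_moves", "data": {
  "targets": [
    {"twist":[0,0,0],"slide":[0,2,-40],"grip":85},
    {"twist":[0,0,0.1],"slide":[-10,2,-67],"grip":60},
    {"twist":[0,0,0.22],"slide":[-40,2,-67],"grip":30},
    {"twist":[0,0,0.34],"slide":[-70,2,-67],"grip":0},
    {"twist":[0,0,0.46],"slide":[-95,2,-67],"grip":0},
    {"twist":[0,0,0.58],"slide":[-110,2,-67],"grip":0},
    {"twist":[0,0,0.7],"slide":[-115,2,-67],"grip":0},
    {"twist":[0,0,0.82],"slide":[-115,2,-67],"grip":0}
  ]
}}

```text
clock: 11.73
tool_pos: [0.5523, -0.0829, 0.173]
orientation: [180.0, 0.0, 44.1]
wrist_force: [0.8, 0.1, 0.6]
opening: 0.005
grasp_force: 0.0
```

```bash
python3 - <<'E'
from plant import robot
from h import *
s=snap(robot,'side',5); t=snap(robot,'top',5)
cv2.imwrite('pics/g5.png',np.hstack([cv2.resize(s['p'][190:320,220:340,::-1],(400,433)),cv2.resize(t['p'][160:290,180:300,::-1],(400,433))]))
W=world(s)
# beaker ridge from side view
m=(W[...,2]>.045)&(W[...,2]<.12)&(W[...,0]>.50)&(W[...,0]<.59)&(W[...,1]>-.05)&(W[...,1]<.103)&(s['p'].min(-1)>110)
q=W[m]
for y in np.arange(-.03,.1,.01):
    g=q[abs(q[:,1]-y)<.005]
    if len(g)>5: print(round(y,3),len(g),'xmid',((g[:,0].min()+g[:,0].max())/2).round(4),'xtop',g[np.argsort(g[:,2])[-6:],0].mean().round(4),'ztop',np.percentile(g[:,2],97).round(4))
E
python3 go.py .550 -.075 .17 1.6
```

```text
-0.02 14 xmid 0.5501 xtop 0.5497 ztop 0.0789
-0.01 28 xmid 0.5483 xtop 0.5468 ztop 0.0815
0.0 36 xmid 0.5478 xtop 0.5486 ztop 0.0855
0.01 40 xmid 0.5469 xtop 0.5501 ztop 0.0878
0.02 45 xmid 0.5486 xtop 0.5476 ztop 0.0913
0.03 47 xmid 0.5467 xtop 0.5466 ztop 0.0952
0.04 71 xmid 0.5471 xtop 0.5453 ztop 0.0978
0.05 76 xmid 0.5454 xtop 0.5457 ztop 0.1026
0.06 73 xmid 0.5469 xtop 0.5451 ztop 0.1041
0.07 73 xmid 0.5463 xtop 0.5479 ztop 0.1081
0.08 79 xmid 0.5466 xtop 0.5488 ztop 0.1116
t 11.83 tcp [ 0.5522 -0.0817  0.1731] rpy [-1.7999e+02  1.0000e-02  4.4300e+01] F [-0.5 -0.2  0.1] open 0.2 grasp 0.0 q [-16.   8.  90.  -0.  82.  29.]
slide [ 3.1 -6.4  3.1] twist [-1.000e-04  2.000e-04  7.452e-01]
```

View pics/g5.png

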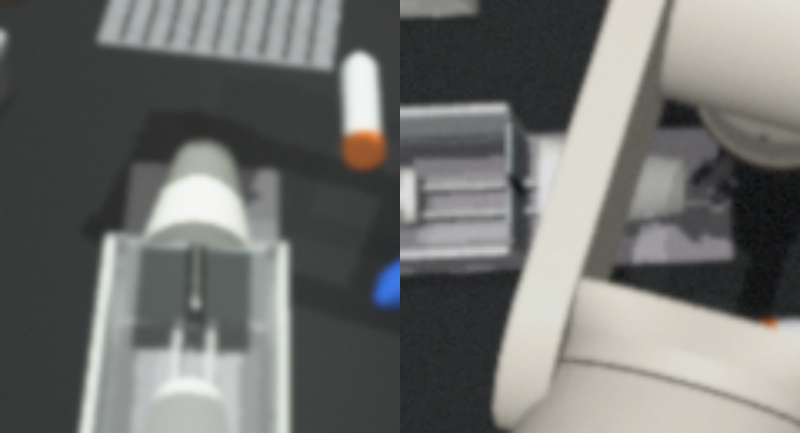

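The beaker lies in the groove on the midline with its mouth at the doors, its base end near y = −0.02 at left crop (205,150). I place the closed fingers behind the base.

Emit:
{"op": "apply_moves", "data": {
  "targets": [
    {"twist":[0,0,0.12],"slide":[2,-4,0],"grip":0},
    {"twist":[0,0,0.24],"slide":[2,-4,0],"grip":0},
    {"twist":[0,0,0.36],"slide":[2,-4,0],"grip":0},
    {"twist":[0,0,0.48],"slide":[2,-4,20],"grip":0},
    {"twist":[0,0,0.6],"slide":[2,-4,50],"grip":0},
    {"twist":[0,0,0.72],"slide":[2,-4,80],"grip":0},
    {"twist":[0,0,0.745],"slide":[2,-4,105],"grip":0},
    {"twist":[0,0,0.745],"slide":[2,-4,117],"grip":0}
  ]
}}

```text
clock: 12.5
tool_pos: [0.5496, -0.0764, 0.0531]
orientation: [-179.9, 0.2, 2.0]
wrist_force: [0.1, 0.3, -1.4]
opening: -0.0
grasp_force: 0.0
```

```bash
python3 go.py .5485 -.040 .056 1.6 .5455 .07 .056 1.6 .5445 .14 .056 1.6
```

```text
t 12.5 tcp [ 0.5496 -0.0764  0.0531] rpy [-179.94    0.2     2.03] F [ 0.1  0.3 -1.4] open -0.0 grasp 0.0 q [-16.  14.  98.  -0.  69.  72.]
slide [  0.2 -36.4  -2.9] twist [-0.001   0.0034  0.0074]
slide [   1.1 -146.5   -2.8] twist [-0.001   0.0034  0.0074]
slide [   2.5 -216.5   -2.7] twist [-0.001   0.0034  0.0074]
```

Emit:
{"op": "apply_moves", "data": {
  "targets": [
    {"twist":[0,0,0.006],"slide":[1,-25,-3],"grip":0},
    {"twist":[0,0,0.006],"slide":[1,-36,-3],"grip":0},
    {"twist":[0,0,0.006],"slide":[1.5,-44,-3],"grip":0},
    {"twist":[0,0,0.006],"slide":[1.5,-52,-3],"grip":0},
    {"twist":[0,0,0.006],"slide":[1.5,-60,-3],"grip":0},
    {"twist":[0,0,0.006],"slide":[2,-68,-3],"grip":0},
    {"twist":[0,0,0.006],"slide":[2,-76,-3],"grip":0},
    {"twist":[0,0,0.006],"slide":[2,-84,-3],"grip":0}
  ]
}}

```text
clock: 13.17
tool_pos: [0.5506, 0.0068, 0.0598]
orientation: [179.9, -0.1, 1.5]
wrist_force: [-0.9, -4.1, 1.6]
opening: -0.003
grasp_force: 2.1
```

```bash
cat > look.py <<'E'
import sys
from plant import robot
from h import *
s=snap(robot,'side',sys.argv[1]); W=world(s)
cv2.imwrite(f'pics/l{sys.argv[1]}.png',cv2.resize(s['p'][190:380,210:350,::-1],(560,760))[:600])
m=(W[...,2]>.045)&(W[...,2]<.12)&(W[...,0]>.50)&(W[...,0]<.59)&(W[...,1]>-.05)&(W[...,1]<.103)&(s['p'].min(-1)>110)
q=W[m]
for y in np.arange(-.03,.1,.02):
    g=q[abs(q[:,1]-y)<.005]
    if len(g)>5: print(round(y,3),len(g),'xmid',((g[:,0].min()+g[:,0].max())/2).round(4),'ztop',np.percentile(g[:,2],97).round(4))
E
python3 look.py 6;python3 go.py .5465 .07 .056 1.6 .5445 .14 .056 1.6
```

```text
0.03 30 xmid 0.5489 ztop 0.081
0.05 40 xmid 0.5476 ztop 0.0874
0.07 57 xmid 0.5482 ztop 0.0943
0.09 84 xmid 0.5469 ztop 0.101
t 13.22 tcp [0.5505 0.0081 0.0597] rpy [ 1.7998e+02 -5.0000e-02  1.5500e+00] F [-1.   1.3 -0.3] open 0.3 grasp 0.0 q [-7. 13. 98. -0. 69. 81.]
slide [ -2.3 -62.    3.7] twist [ 0.0003 -0.0008 -0.0008]
slide [  -2.4 -132.     3.7] twist [ 0.0003 -0.0008 -0.0008]
```

View pics/l6.png

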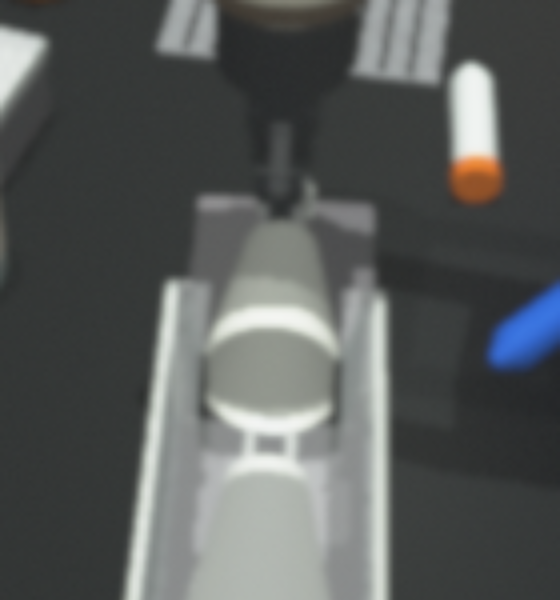

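The base sits on the midline against the fingers at crop (280,215), and the mouth has both doors pushed open near (270,400). I keep pushing.

Emit:
{"op": "apply_moves", "data": {
  "targets": [
    {"twist":[0,0,0],"slide":[0,-8,1],"grip":0},
    {"twist":[0,0,0],"slide":[-1,-16,2],"grip":0},
    {"twist":[0,0,0],"slide":[-1,-24,3],"grip":0},
    {"twist":[0,0,0],"slide":[-2,-32,3],"grip":0},
    {"twist":[0,0,0],"slide":[-2,-40,3],"grip":0},
    {"twist":[0,0,0],"slide":[-2,-48,3],"grip":0},
    {"twist":[0,0,0],"slide":[-2,-56,3],"grip":0},
    {"twist":[0,0,0],"slide":[-2,-64,3],"grip":0}
  ]
}}

```text
clock: 13.88
tool_pos: [0.5465, 0.0717, 0.0561]
orientation: [180.0, 0.0, 1.5]
wrist_force: [0.4, -1.6, -0.2]
opening: 0.001
grasp_force: 0.6
```

```bash
python3 look.py 7;python3 go.py .5448 .13 .056 1.6 .5445 .14 .056 1.6
```

```text
0.09 29 xmid 0.5466 ztop 0.0789
t 13.93 tcp [0.5464 0.0728 0.0561] rpy [-1.7997e+02  1.0000e-02  1.5100e+00] F [-0.3  1.3  0.2] open -0.1 grasp 0.0 q [-0. 13. 98.  0. 69. 88.]
slide [ -0.1 -57.2   0.1] twist [-0.0005  0.0002 -0.0015]
slide [ -0.2 -67.2   0.1] twist [-0.0005  0.0002 -0.0015]
```

View pics/l7.png

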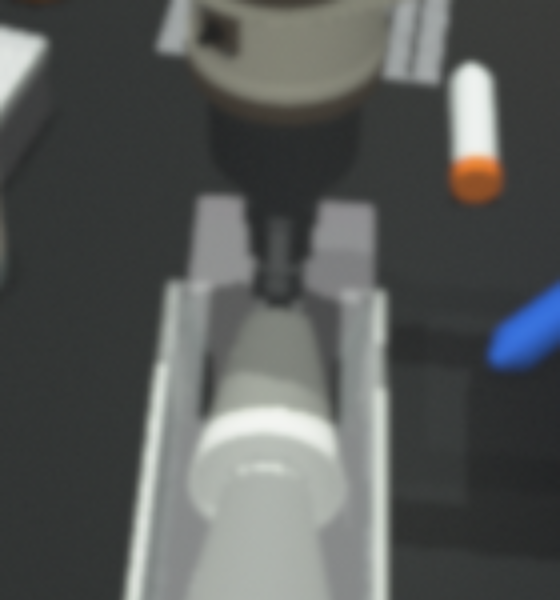

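The mouth is slipping over the stored beaker at crop (265,470), well centred, and forces stay low. I continue.

Emit:
{"op": "apply_moves", "data": {
  "targets": [
    {"twist":[0,0,0],"slide":[0,-8,0],"grip":0},
    {"twist":[0,0,0],"slide":[0,-16,0],"grip":0},
    {"twist":[0,0,0],"slide":[0,-24,0],"grip":0},
    {"twist":[0,0,0],"slide":[-0.5,-32,0],"grip":0},
    {"twist":[0,0,0],"slide":[-0.5,-39,0],"grip":0},
    {"twist":[0,0,0],"slide":[-0.5,-46,0],"grip":0},
    {"twist":[0,0,0],"slide":[-0.5,-52,0],"grip":0},
    {"twist":[0,0,0],"slide":[-0.5,-56,0],"grip":0}
  ]
}}

```text
clock: 14.6
tool_pos: [0.5447, 0.1276, 0.0561]
orientation: [180.0, 0.0, 1.5]
wrist_force: [0.4, -1.5, 0.3]
opening: 0.004
grasp_force: 0.6
```

```bash
python3 go.py .5445 .14 .056 1.6
```

```text
t 14.6 tcp [0.5447 0.1276 0.0561] rpy [179.99   0.     1.5 ] F [ 0.4 -1.5  0.3] open 0.4 grasp 0.57 q [ 5. 14. 97. -0. 69. 94.]
slide [  0.2 -12.4   0.1] twist [ 0.0001  0.     -0.0018]
```

Emit:
{"op": "apply_moves", "data": {
  "targets": [
    {"twist":[0,0,0],"slide":[0,-2,0],"grip":0},
    {"twist":[0,0,0],"slide":[0,-4,0],"grip":0},
    {"twist":[0,0,0],"slide":[0,-6,0],"grip":0},
    {"twist":[0,0,0],"slide":[0,-8,0],"grip":0},
    {"twist":[0,0,0],"slide":[0,-9,0],"grip":0},
    {"twist":[0,0,0],"slide":[0,-10,0],"grip":0},
    {"twist":[0,0,0],"slide":[0,-10,0],"grip":0},
    {"twist":[0,0,0],"slide":[0,-10,0],"grip":0}
  ]
}}

```text
clock: 15.27
tool_pos: [0.5445, 0.1366, 0.0561]
orientation: [180.0, -0.0, 1.5]
wrist_force: [1.0, -2.9, -0.3]
opening: -0.003
grasp_force: 2.1
```

```bash
python3 go.py .5445 .14 .056 1.6
```

```text
t 15.27 tcp [0.5445 0.1366 0.0561] rpy [179.98  -0.     1.47] F [ 1.  -2.9 -0.3] open -0.3 grasp 2.1 q [ 6. 14. 97. -0. 69. 95.]
slide [ 0.1 -3.4  0.1] twist [ 0.0003 -0.     -0.0022]
```

Emit:
{"op": "apply_moves", "data": {
  "targets": [
    {"twist":[0,0,0],"slide":[0,-1,0],"grip":0},
    {"twist":[0,0,0],"slide":[0,-1.5,0],"grip":0},
    {"twist":[0,0,0],"slide":[0,-2,0],"grip":0},
    {"twist":[0,0,0],"slide":[0,-2.5,0],"grip":0},
    {"twist":[0,0,0],"slide":[0,-3,0],"grip":0},
    {"twist":[0,0,0],"slide":[0,-3,0],"grip":0},
    {"twist":[0,0,0],"slide":[0,-3,0],"grip":0},
    {"twist":[0,0,0],"slide":[0,-3,0],"grip":0}
  ]
}}

```text
clock: 15.93
tool_pos: [0.5445, 0.1374, 0.0561]
orientation: [179.8, 0.0, 1.4]
wrist_force: [-0.2, -24.7, 1.6]
opening: -0.002
grasp_force: 12.7
```

```bash
python3 go.py; python3 - <<'E'
from plant import robot
from h import *
for k in (8,):
    s=snap(robot,'side',k); cv2.imwrite('pics/l8.png',cv2.resize(s['p'][240:370,220:330,::-1],(500,590),interpolation=cv2.INTER_CUBIC))
E
```

```text
t 15.93 tcp [0.5445 0.1374 0.0561] rpy [1.7977e+02 2.0000e-02 1.4400e+00] F [ -0.2 -24.7   1.6] open -0.2 grasp 12.72 q [ 6. 14. 97. -0. 69. 95.]
```

It hit a hard stop (25 N) where home is expected. I back off, lift straight up through the cut-out, and check.

Emit:
{"op": "apply_moves", "data": {
  "targets": [
    {"twist":[0,0,0],"slide":[0,3,0],"grip":0},
    {"twist":[0,0,0],"slide":[0,6,0],"grip":0},
    {"twist":[0,0,0],"slide":[0,9,-3],"grip":0},
    {"twist":[0,0,0],"slide":[0,9,-20],"grip":0},
    {"twist":[0,0,0],"slide":[0,9,-45],"grip":0},
    {"twist":[0,0,0],"slide":[0,9,-75],"grip":0},
    {"twist":[0,0,0],"slide":[0,9,-110],"grip":0},
    {"twist":[0,0,0],"slide":[0,9,-150],"grip":0}
  ]
}}

```text
clock: 16.65
tool_pos: [0.5438, 0.1309, 0.2067]
orientation: [-180.0, 0.1, 1.5]
wrist_force: [1.0, -0.4, -0.8]
opening: 0.001
grasp_force: 0.0
```

Emit:
{"op": "apply_moves", "data": {
  "targets": [
    {"twist":[0,0,0],"slide":[-30,10,-20],"grip":0},
    {"twist":[0,0,0],"slide":[-60,30,-20],"grip":0},
    {"twist":[0,0,0],"slide":[-80,60,-20],"grip":0},
    {"twist":[0,0,0],"slide":[-100,90,-20],"grip":0},
    {"twist":[0,0,0],"slide":[-110,125,-20],"grip":0},
    {"twist":[0,0,0],"slide":[-120,160,-20],"grip":0},
    {"twist":[0,0,0],"slide":[-130,195,-20],"grip":0},
    {"twist":[0,0,0],"slide":[-140,230,-20],"grip":0}
  ]
}}

```text
clock: 17.32
tool_pos: [0.4097, -0.1039, 0.2264]
orientation: [-180.0, -0.1, 1.5]
wrist_force: [1.2, 0.2, 0.2]
opening: -0.002
grasp_force: 0.0
```

```bash
python3 go.py; python3 - <<'E'
from plant import robot
from h import *
s=snap(robot,'side',9); t=snap(robot,'top',9)
cv2.imwrite('pics/l9.png',np.hstack([cv2.resize(s['p'][230:390,225:325,::-1],(370,592),interpolation=cv2.INTER_CUBIC),cv2.resize(t['p'][180:250,120:225,::-1],(430,287),interpolation=cv2.INTER_CUBIC).copy() if 0 else cv2.copyMakeBorder(cv2.resize(t['p'][180:250,120:225,::-1],(430,287),interpolation=cv2.INTER_CUBIC),0,305,0,0,cv2.BORDER_CONSTANT)]))
W=world(t)
# points in cut-out: base of loose beaker
m=(W[...,2]>.045)&(W[...,2]<.112)&(abs(W[...,0]-.544)<.03)&(W[...,1]>.11)&(W[...,1]<.3)
q=W[m]; print(len(q))
for y in np.arange(.13,.2,.005):
    g=q[abs(q[:,1]-y)<.003]
    if len(g): print(round(y,3),len(g),g[:,2].max().round(4),((g[:,0].min()+g[:,0].max())/2).round(4))
m=(W[...,2]<.011)
E
```

```text
t 17.32 tcp [ 0.4097 -0.1039  0.2264] rpy [-1.80e+02 -5.00e-02  1.51e+00] F [1.2 0.2 0.2] open -0.1 grasp 0.0 q [-25. -10. 101.   0.  89.  64.]
414
0.15 5 0.0767 0.5464
0.155 47 0.0804 0.542
0.16 44 0.0805 0.544
0.165 46 0.0831 0.5424
0.17 46 0.0868 0.5417
0.175 47 0.0853 0.5436
0.18 50 0.0874 0.542
0.185 50 0.0908 0.5419
0.19 47 0.0921 0.5412
0.195 52 0.0941 0.5431
0.2 46 0.0932 0.5427
```

View pics/l9.png

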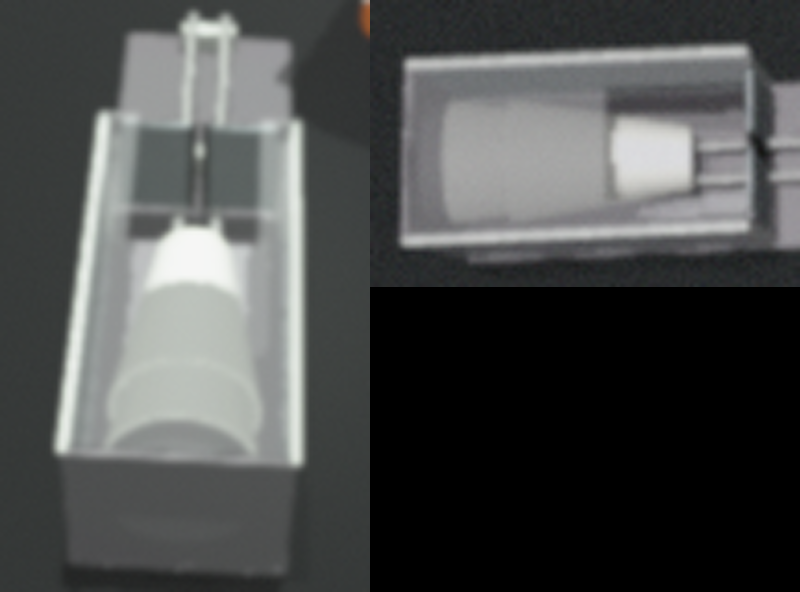

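The beaker is nested, its base at y≈0.15 as expected for home (≈0.153). The mouth rims are stepped at left crop (185,370) and (180,430), and both doors are shut at (200,170). Handing in.

```bash
python3 -c "
from plant import robot
print(robot.job_done())"
```

```text
the job is handed in; nothing more can be done
None
```

I handed the job in at 17 s: the tube lies on the open bench, the beaker is nested over the stored one to its hard stop, and both doors look shut behind it. The hand-in returned no verdict; I saw nothing else disturbed, though the bystanders' positions were not re-measured.

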